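# Gauge a fired clay test rod in a taper gauge and set its marker

### The arm

A 7-joint arm with a two-finger parallel gripper is mounted at the origin on the work surface. World frame = base frame: x ahead of the robot, y to its left, z up, the work surface at z = 0. Lengths are in m, angles in rad, forces in N, time in s.
With the tool pointing down it reaches from about 0.375 to 0.925 m from the base axis. Payload 3.1 kg.
Tool frame: the origin (TCP) lies between the finger pads; the fingertips stand 19 mm ahead of it and the grasp point (between the pads) is the TCP; z points along the fingers, y is the direction in which the jaws open and shut (so a half turn about z gives the same grasp; the last joint's range is limited). The gripper opens to 85 mm and grips with 20 to 120 N. Pads are 22 mm wide; open, the fingers measure 114 mm over their backs; the gripper's body (76 mm by 85 mm) begins 54 mm behind the grasp point. The pads swing forward as they close: fully open they stand 13 mm farther back than shut.
Start: joints at [1.109, 0.383, 0.044, 1.598, -0.018, 1.161, -0.05], TCP at [0.231, -0.607, 0.25] pointing down, gripper open.
Joint ranges: [-2.61, 2.61], [-0.41, 2.15], [-1.48, 1.57], [0, 2.5], [-1.57, 4.71], [0.05, 1.97], [-2.85, 2.85]. Speed limits (rad/s): [2.79, 2.79, 3.14, 3.14, 3.14, 3.14, 3.14].

### API

Orientations are given as a unit quaternion [x, y, z, w].
In Python, from bench import move_ptp, movel, move_j, move_gripper, pause, inverse_kinematics, read_camera, camera_params, MotionError, sign_off, look_for, tip_of, read_time_s, read_qpos, read_joint_vel, read_effort, read_eef_pos, read_tcp_rot, read_ft_force, read_ft_torque, read_finger_gap gives the robot as it stands. Calls block until the motion is done:
- move_ptp(position, orientation): joint-space move of the TCP to a pose.
- movel(position, orientation=None, speed=0.15): straight line of the TCP; orientation=None keeps the orientation; speed is the mean speed in m/s.
- move_j(angles): joint-space move.
- move_gripper(opening, effort=None): finger opening in m; effort is the grip in N (None keeps the last); returns when the fingers have stopped.
- pause(seconds).
- inverse_kinematics(position, orientation): joint angles nearest the present ones, or None.
- read_camera(name): name is "scene" or "top"; returns the picture (400x640x3 uint8, red, green, blue); there is no depth.
- camera_params(name): a dict with "K" (3x3 intrinsics, pixels), "dist_coeffs" ([k1, k2, p1, p2, k3] as OpenCV has them; the pictures are not rectified), "camera_from_world" (4x4, takes a point from world to camera coordinates). Camera axes: x right, y down, z forward; pixel columns grow to the right and rows downward; lengths in m; the calibration is good to about 2 mm. A picture is of the moment at which its call begins. camera_params takes no time and is no camera call.
A pose or a line that the arm cannot do raises MotionError and nothing moves.
- sign_off(): hands the job in, once; it reports no verdict.
Trained networks look in the newest picture that a camera, given by its name, has taken for a name from the list of things; names that differ only in an ending like _2 or _b are one class to them, and where a whole thing is asked for, a point or a joint stands for the part that bears it (a point fixed in the world has none). Each returns a list of dicts, best first, with "confidence" (0 to 1); they miss things now and then, are a little off and sometimes report something else, mostly with a low value. They report only what shows in the picture. A call takes as long as a camera call.
- look_for(camera, name): "at" ([column, row] in pixels, amid what is visible of it).
- tip_of(camera, name): "at" ([column, row] in pixels: a listed point, or the origin of a listed thing).
Readings, each from a call of its own:
- read_time_s(): time.
- read_qpos(): joint angles.
- read_joint_vel(): joint speeds.
- read_effort(): joint torques, N m.
- read_eef_pos(): TCP position.
- read_tcp_rot(): TCP orientation.
- read_ft_force(): force on the tool from outside, world axes, zero at the start.
- read_ft_torque(): the same for the moment, N m.
- read_finger_gap(): finger opening in m.
Only numpy, scipy, OpenCV 4.12 (cv2) and the standard library are available. Lean on these libraries where they do the work, as an engineer would, in place of code of your own. Each camera call takes 0.05 s, during which the arm holds its last target. There are 200 camera calls.

### The job

Take the tall fired clay rod from the wooden stand, stand it on the floor of the taper gauge's slot at the wide end, and slide it gently towards the narrow end until it wedges firmly, so that it stays pinched between the two steel bars when you let go. Then draw the brass marker back along its rail until its arm just touches the rod, and leave both like that: the rod upright and still wedged. Fired clay chips, so never force it against the gauge, and leave the other things alone.

Things in the scene. Friction and masses are not known exactly. Their poses are not given: they have to be found in the camera images.
- rod: The tall fired clay (terracotta) rod, plain round, 90 mm long, 13 to 17 mm thick (that is what is being gauged), about 35 g; it starts upright in one of the stand's three holes, its foot 24 mm below the stand's top, the tallest thing there. Origin: centre of its foot; z along the rod, upwards. Pushed forward into the wedge with 5 N it stays pinched; the wedge multiplies the push some threefold and the clay bears 40 N.
- gauge: The taper gauge's aluminium base plate, fixed: 280 x 125 x 6 mm (its top is the slot's floor, 6 mm above the table), from x -0.13 to 0.15 and y -0.075 to 0.05. Origin at table height; x runs along the slot from its wide to its narrow end, where two steel bars leave a slot open at the top and both ends. The marker's low rail runs along y = -0.05. The rod wedges somewhere from x = -0.01 to 0.05.
- fence: The straight steel bar, fixed, 210 mm long, 18 mm wide, 20 mm high, its top 26 mm above the table; it is the slot's side towards the rail. Origin: on the plate, in the middle of its slot face; x along that face, towards the narrow end (parallel to the gauge's x, at the gauge's y = 0), y across the slot towards the jaw.
- jaw: The slanted steel bar, clamped fast, 210 mm long, 16 mm wide, 20 mm high, its top 26 mm above the table; it is the slot's other side. Its setting differs from time to time. Origin: on the plate, in the middle of its slot face; x along that face towards the narrow end. The slot narrows by 1 mm for every 10 mm along.
- slot_entry (a point): Point on the slot's floor near its wide end, 11 mm from the fence's face, where the slot is 23 to 27 mm wide: the rod's foot can be lowered here.
- marker (a joint): Slide of the brass marker along its rail: 0 at the narrow end, growing (in m) as it is drawn back towards the wide end, up to 0.16; it needs about 1.2 N to slide and stays where it is left.
- marker_tab (a point): Top centre of the marker's upright brass tab, 96 mm above the table: the tab is 12 mm thick along the slot and 22 mm wide across it, and its free height is 62 mm down from this point. The tab stands 57 mm or so to the side of the rod's path.
- marker_edge (a point): Middle of the edge of the marker's arm that meets the rod, 32 mm above the table: the arm is 6 mm thick and lies across the slot just over the bars; its edge towards the wide end touches the wedged rod's side.
- stand: Wooden drying stand, fixed, 55 x 150 x 30 mm, with three holes 19 mm wide and 24 mm deep in a row along its y, 47 mm apart. Origin: centre of the underside.
- stub_a: Short fired clay stub in the stand, 17 mm thick, 48 mm long; leave it. Origin: centre of its foot.
- stub_b: Short fired clay stub in the stand, 12 mm thick, 55 mm long; leave it. Origin: centre of its foot.
- block: Loose wooden block 45 x 65 x 30 mm; leave it. Origin: centre of the underside.
- jar: Glass jar with steel cap, 68 mm wide, 85 mm high; leave it. Origin: centre of the underside.
- cup: Clay cup, 72 mm wide, 70 mm high; leave it. Origin: centre of the underside.
- brush: Paint brush, wooden handle, 180 mm long, lying on the table; leave it. Origin: under its middle; x along it.
- spatula: Steel spatula with wooden handle, about 280 mm long, lying on the table; leave it. Origin: under its middle; x along it.
- bowl: White bowl, 110 mm wide, 45 mm high; leave it. Origin: centre of the underside.

How it is judged:
On the way, in this order (a step that is already met when the one before it is completed fails the run):
1. the rod is wedged between fence and jaw, standing on the slot's floor, the marker still away from it (contact force between rod and jaw above 2 N and contact force between rod and fence above 2 N and angle between rod's own z axis and vertical below 0.08 rad and z of rod in the frame of gauge below 0.01 m and horizontal distance between marker_edge and rod above 0.02 m), for 0.3 s.
2. the marker's arm is brought up to the wedged rod (contact force between rod and jaw above 1 N and contact force between rod and fence above 1 N and angle between rod's own z axis and vertical below 0.08 rad and z of rod in the frame of gauge below 0.01 m and horizontal distance between marker_edge and rod below 0.0098 m), for 0.2 s.
At the end, for the whole second after the job is handed in: The released rod stands upright (within 0.08 rad) on the slot's floor (foot within 4 mm), pinched between fence and jaw with over 1 N on each, at rest, and the marker's arm touches it or is less than about 2 mm from it (all of step 2 and linear speed of rod below 0.01 m/s).
It fails at once if the rod is pressed against the fence or the jaw with more than 40 N, or the marker against it with more than 20 N (contact force between rod and jaw above 40 N or contact force between rod and fence above 40 N or contact force between rod and marker above 20 N).
It fails at once if one of the other things is moved by more than 20 mm (distance of any of stub_a, stub_b, block, jar, cup, bowl, brush, spatula from where it was at the start of the episode above 0.02 m).
It also fails if it takes over 72 s, if anything falls off the work surface, if the arm or the gripper's body presses on something with over 40 N, if the wrist force passes 120 N, or if a joint passes its speed limit or range.

## Working session

There is one attempt and no reset: what is moved stays moved. The work goes in short steps, each a Python script; the robot and the scene stay as the last script left them, time stands still between calls to the robot, and variables do not carry over. Pictures are saved under pics/ and viewed, about 8 in all and at most 12, crops included, and the job is handed in when it is done.

```bash
ls; mkdir -p pics
cat > h.py <<'E'
import numpy as np, cv2
from bench import *
def cam(n):
    p=camera_params(n); return np.array(p["K"],float),np.array(p["dist_coeffs"],float),np.array(p["camera_from_world"],float)
def ray(n,px):
    K,d,T=cam(n); u=cv2.undistortPoints(np.array([[px]],float),K,d).ravel()
    R=T[:3,:3]; return -R.T@T[:3,3], R.T@np.array([u[0],u[1],1.])
def onz(n,px,z):
    c,v=ray(n,px); return c+v*(z-c[2])/v[2]
def proj(n,P):
    K,d,T=cam(n); P=np.atleast_2d(np.array(P,float))
    return cv2.projectPoints(P,cv2.Rodrigues(T[:3,:3])[0],T[:3,3],K,d)[0].reshape(-1,2)
def tri(px):  # dict cam->px
    A=np.zeros((3,3));b=np.zeros(3)
    for n,p in px.items():
        c,v=ray(n,p); v/=np.linalg.norm(v); M=np.eye(3)-np.outer(v,v); A+=M;b+=M@c
    return np.linalg.solve(A,b)
def snap(n,f=None):
    im=read_camera(n)
    if f: cv2.imwrite('pics/'+f,im[:,:,::-1])
    return im
E
python3 - <<'E'
from h import *
np.set_printoptions(precision=4,suppress=True)
for n in("scene","top"):
    snap(n,n+'0.png'); print(n,"cam pos",ray(n,(320,200)))
    for t in("rod","gauge","fence","jaw","slot_entry","marker_tab","marker_edge","stand","stub_a","stub_b","jar","cup","block","bowl"):
        r=tip_of(n,t)[:2]; l=look_for(n,t)[:2]
        print(t,[(np.round(x["at"]).tolist(),round(x["confidence"],2)) for x in r],[(np.round(x["at"]).tolist(),round(x["confidence"],2)) for x in l], onz(n,r[0]["at"],0) if r else '')
print(read_time_s(),read_tcp_rot(),read_eef_pos())
E
```

```text
pics
scene cam pos (array([1.401 , 0.1783, 0.7725]), array([-0.7405, -0.2011, -0.6414]))
rod [([424.0, 225.0], 0.55), ([328.0, 215.0], 0.54)] [([427.0, 208.0], 0.63)] [0.5394 0.2035 0.    ]
gauge [([293.0, 207.0], 0.97)] [([289.0, 190.0], 0.97), ([370.0, 279.0], 0.41)] [ 0.5512 -0.124  -0.    ]
fence [([299.0, 203.0], 0.87)] [([308.0, 201.0], 0.59), ([485.0, 196.0], 0.25)] [ 0.5336 -0.1135  0.    ]
jaw [([297.0, 208.0], 0.58)] [([287.0, 192.0], 0.68), ([296.0, 206.0], 0.58)] [ 0.5555 -0.1108  0.    ]
slot_entry [([326.0, 215.0], 0.91)] [([290.0, 190.0], 0.95), ([202.0, 242.0], 0.73)] [ 0.5611 -0.0343  0.    ]
marker_tab [([260.0, 152.0], 0.84), ([440.0, 230.0], 0.71)] [([263.0, 173.0], 0.72)] [ 0.3388 -0.2907  0.    ]
marker_edge [([260.0, 189.0], 0.76), ([258.0, 156.0], 0.66)] [([264.0, 175.0], 0.83), ([443.0, 229.0], 0.74)] [ 0.5051 -0.2284  0.    ]
stand [([442.0, 229.0], 0.83)] [([444.0, 226.0], 0.65), ([263.0, 170.0], 0.62)] [0.541  0.2455 0.    ]
stub_a [([444.0, 225.0], 0.45), ([467.0, 232.0], 0.41)] [([467.0, 222.0], 0.61), ([446.0, 212.0], 0.4)] [0.5264 0.2503 0.    ]
stub_b
[... 1182 characters left out ...]
([223.0, 215.0], 0.75), ([347.0, 206.0], 0.68)] [0.5471 0.254  0.    ]
stub_a [([209.0, 214.0], 0.5), ([222.0, 217.0], 0.5)] [([207.0, 215.0], 0.46)] [0.5524 0.3    0.    ]
stub_b [([209.0, 214.0], 0.5), ([222.0, 217.0], 0.5)] [([207.0, 215.0], 0.46)] [0.5524 0.3    0.    ]
jar [([394.0, 146.0], 0.78)] [] [ 0.7572 -0.2594  0.    ]
cup [([272.0, 140.0], 0.96), ([224.0, 216.0], 0.6)] [([268.0, 136.0], 0.7)] [0.7806 0.1148 0.    ]
block [([269.0, 242.0], 0.77)] [([266.0, 241.0], 0.92)] [0.4678 0.1186 0.    ]
bowl [([226.0, 156.0], 0.73), ([193.0, 273.0], 0.21)] [([222.0, 155.0], 0.93), ([357.0, 225.0], 0.61)] [0.7314 0.2524 0.    ]
2.9 [ 0.9835  0.1809  0.     -0.    ] [ 0.2313 -0.6074  0.2503]
```

```bash
ls pics
```

```text
scene0.png
top0.png
```

Run:
```python
import cv2
a=cv2.imread('pics/top0.png')[120:290,180:440]; cv2.imwrite('pics/top0c.png',cv2.resize(a,None,fx=3,fy=3,interpolation=cv2.INTER_CUBIC))
a=cv2.imread('pics/scene0.png')[130:310,190:490]; cv2.imwrite('pics/scene0c.png',cv2.resize(a,None,fx=2.6,fy=2.6,interpolation=cv2.INTER_CUBIC))
```

```text
(no output)
```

View pics/top0c.png

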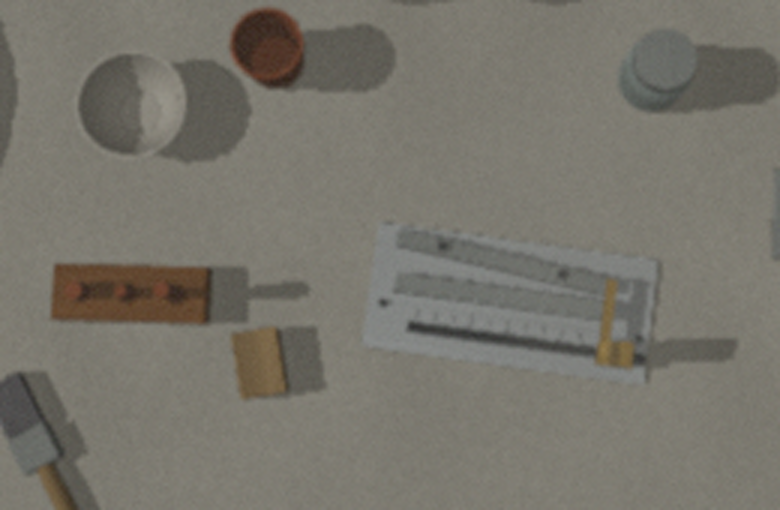

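View pics/scene0c.png

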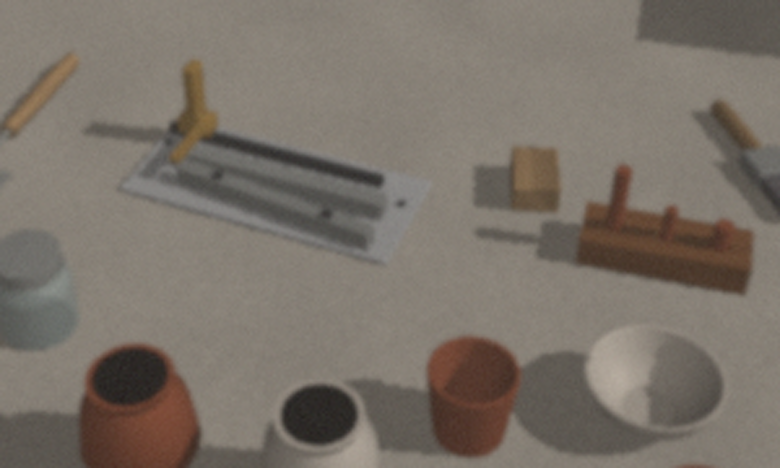

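The top view shows the gauge with its wide end on the left (plate corners at crop pixels (378,222), (659,260), (647,383), (363,347)). The marker is at the narrow end and the rod is in the stand hole nearest the gauge. Next I fit the poses.

Run:
```python
from h import *
from scipy.optimize import least_squares
np.set_printoptions(precision=4,suppress=True)
L=np.array([[-.13,.05],[.15,.05],[.15,-.075],[-.13,-.075]])
top=np.array([[378,222],[659,260],[647,383],[363,347]])/3+[180,120]
sc=np.array([[384,264],[121,186],[168,127],[432,183]])/2.6+[190,130]
def g2w(p,P,z): c,s=np.cos(p[2]),np.sin(p[2]); return np.c_[P@np.array([[c,s],[-s,c]])+p[:2],np.full(len(P),z)]
def res(p,w=(1,1)): return np.r_[w[0]*(proj("top",g2w(p,L,.006))-top).ravel(),w[1]*(proj("scene",g2w(p,L,.006))-sc).ravel()]
for w in((1,0),(0,1),(1,1)):
    r=least_squares(res,[.54,-.12,-1.6],kwargs=dict(w=w)); print(w,r.x,np.abs(r.fun).max())
g=r.x; np.save('g.npy',g)
def inv(P): c,s=np.cos(g[2]),np.sin(g[2]); return (np.array(P)[:2]-g[:2])@np.array([[c,-s],[s,c]])
for n,px in(("top",(322,206)),("scene",(326,215))): print("entry",n,inv(onz(n,px,.006)))
print("jaw",inv(onz("top",(345,208),.006)),"fence",inv(onz("top",(349,218),.006)))
print("tab scene/top",inv(onz("scene",(260,152),.096)),inv(onz("top",(390,236),.096)))
print("edge",inv(onz("scene",(260,189),.032)))
# top-view arm edge crop (606,281)-(600,340)
for q in((605,282),(601,338)): print("arm",inv(onz("top",np.array(q)/3+[180,120],.032)))
# rod: foot at z=.006, top at .096
print("rod foot",onz("scene",(424,225),.006),onz("top",(237,218),.006), 'stand',onz("scene",(442,229),0),onz("top",(224,216),0))
rt=np.array((622,168))/2.6+[190,130]; print("rod top scene",onz("scene",rt,.094), "top",onz("top",np.array((160,289))/3+[180,120],.096))
c=np.array([[54,265],[208,267],[210,322],[52,321]])/3+[180,120]
print("stand corners",[onz("top",q,.03)[:2] for q in c])
f=[read_ft_force() for _ in range(10)]; print(np.mean(f,0),np.std(f,0))
```

```text
(1, 0) [ 0.544  -0.1152 -1.7026] 0.6388698634115997
(0, 1) [ 0.5528 -0.113  -1.6889] 2.611859658189161
(1, 1) [ 0.5473 -0.1146 -1.6969] 4.014984515575094
entry top [-0.0782  0.0179]
entry scene [-0.0836  0.0103]
jaw [-0.0096  0.0203] fence [ 0.0057 -0.0079]
tab scene/top [ 0.1263 -0.0602] [ 0.1168 -0.0496]
edge [0.0981 0.0063]
arm [0.0969 0.0133]
arm [ 0.0987 -0.0408]
rod foot [0.5453 0.2035 0.006 ] [0.54   0.2142 0.006 ] stand [0.5421 0.2465 0.    ] [0.5465 0.2549 0.    ]
rod top scene [0.5378 0.2031 0.094 ] top [0.5385 0.2038 0.096 ]
stand corners [array([0.5671, 0.3242]), array([0.5646, 0.1731]), array([0.5111, 0.1702]), array([0.5125, 0.3243])]
[1.0317 0.9144 0.6459] [0. 0. 0.]
```

```bash
cat >> h.py <<'E'
def q(a): return [float(np.cos(a/2)),float(np.sin(a/2)),0.,0.]
E
python3 - <<'E'
from h import *
np.set_printoptions(precision=4,suppress=True)
for a in(1.5708,-1.5708):
    print(a,inverse_kinematics([.538,.2035,.056],q(a)))
for a in(-.132,3.0096):
    print(a,inverse_kinematics([.55,-.05,.056],q(a)),inverse_kinematics([.47,-.25,.056],q(a)))
a=1.5708 if inverse_kinematics([.538,.2035,.056],q(1.5708)) is not None else -1.5708
move_ptp([.538,.2035,.20],q(a)); movel([.538,.2035,.15])
for n in("top","scene"):
    im=snap(n); p=proj(n,[.538,.2035,.096])[0]
    u,v=p.astype(int); c=cv2.resize(im[max(v-50,0):v+50,u-60:u+60],None,fx=3.3,fy=4); cv2.imwrite(f'pics/p_{n}.png',c[:,:,::-1]); print(n,p,[(r['at'],r['confidence']) for r in look_for(n,'rod')])
cv2.imwrite('pics/pick.png',np.hstack([cv2.imread('pics/p_top.png'),cv2.imread('pics/p_scene.png')]))
print(read_time_s(),read_ft_force(),read_finger_gap())
E
```

```text
1.5708 [ 0.2945  0.7017 -0.9186  1.8745  0.6979  0.9245 -0.9586]
-1.5708 [ 0.4903  0.9532 -1.2529  1.8673  1.0166  1.1451  1.9895]
-0.132 [ 0.2653  0.4763 -0.2942  1.9524  0.1984  0.7404 -1.8479] [ 0.5069  0.4312 -0.1108  2.0076  0.0713  0.7063 -1.3508]
3.0096 [ 0.5084  0.5331 -0.5877  1.9408  0.4091  0.7873  1.1293] [ 0.8453  0.4824 -0.5068  1.9913  0.3368  0.7497  1.5762]
top [233.4494 216.5076] [([382.0, 232.3], 0.58)]
scene [429.5313 194.023 ] [([428.8, 207.1], 0.67), ([444.8, 226.7], 0.67), ([487.5, 194.3], 0.28), ([293.5, 206.6], 0.26)]
6.625 [ 1.0773 -0.3513 -0.0616] 0.08540645818074355
```

View pics/pick.png

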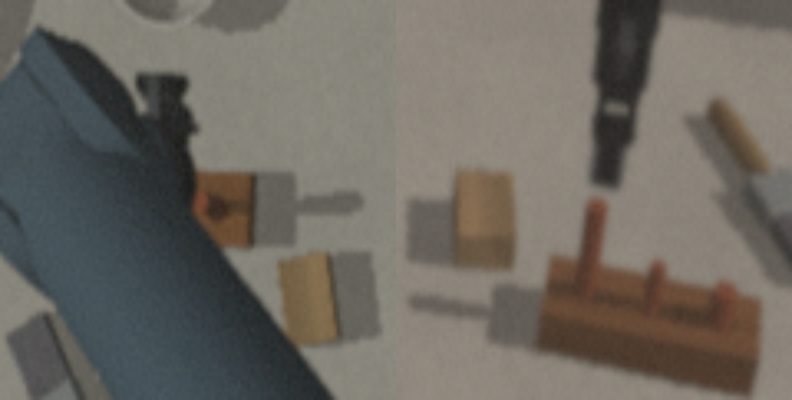

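The scene view has the rod top at crop (596,200), directly under the fingers and on my projected point. I'll descend and grip.

Run:
```python
from h import *
np.set_printoptions(precision=4,suppress=True)
movel([.538,.2035,.058],speed=.1); f0=np.array(read_ft_force()); print(f0)
move_gripper(.03,20); print(read_ft_force()-f0)
move_gripper(0.0,30); print(read_finger_gap(),read_ft_force()-f0)
movel([.538,.2035,.17],speed=.06); print(read_finger_gap(),read_ft_force()-f0,read_eef_pos(),read_time_s())
```

```text
[ 0.0761 -0.4277 -0.1527]
[0.3028 0.2425 0.1713]
0.014444152145333672 [-0.0093  0.5378  0.0857]
0.013855243409015252 [ 0.6478 -0.0904 -0.    ] [0.5378 0.2033 0.1696] 10.5583
```

```bash
cat >> h.py <<'E'
def G(p,z,g=None):
    g=np.load('g.npy') if g is None else g
    c,s=np.cos(g[2]),np.sin(g[2]); return [float(g[0]+c*p[0]-s*p[1]),float(g[1]+s*p[0]+c*p[1]),float(z)]
A=3.0096
E
python3 - <<'E'
from h import *
np.set_printoptions(precision=4,suppress=True)
g=np.array([.5445,-.1152,-1.7026]); np.save('g.npy',g)
move_ptp(G([-.078,.011],.17),q(A)); movel(G([-.078,.011],.085),speed=.12)
e=read_eef_pos(); print(e,G([-.078,.011],.085),read_time_s())
out=[]
for n in("top","scene"):
    im=snap(n); p=proj(n,G([-.05,.011],.03))[0]; u,v=p.astype(int)
    c=cv2.resize(im[v-50:v+50,u-50:u+50],None,fx=4,fy=5,interpolation=cv2.INTER_CUBIC)
    print(n,(u-50,v-50),[(r['at'],r['confidence']) for r in tip_of(n,'rod')],[(r['at'],r['confidence']) for r in tip_of(n,'slot_entry')])
    print("proj foot",proj(n,G([-.078,.011],.033)),"entry",proj(n,G([-.078,.011],.006)),'plate',proj(n,[G(k,.006) for k in((-.13,.05),(-.13,-.075),(.15,.05))]))
    out.append(c)
cv2.imwrite('pics/hov.png',np.hstack(out)[:,:,::-1])
E
```

```text
[ 0.5663 -0.039   0.0856] [0.5656555370799989, -0.03932218208951456, 0.085] 12.925
top (np.int64(281), np.int64(159)) [] [([321.3, 205.2], 0.66)]
proj foot [[321.9639 208.2575]] entry [[322.0317 209.0955]] plate [[306.4691 194.013 ]
 [300.8664 235.6   ]
 [399.7588 205.8725]]
scene (np.int64(263), np.int64(153)) [([322.8, 206.7], 0.56)] [([324.5, 215.8], 0.78), ([193.0, 183.0], 0.74)]
proj foot [[323.7217 205.6343]] entry [[323.7603 213.9438]] plate [[337.9128 229.4617]
 [355.0819 198.2561]
 [234.9184 201.3743]]
```

View pics/hov.png

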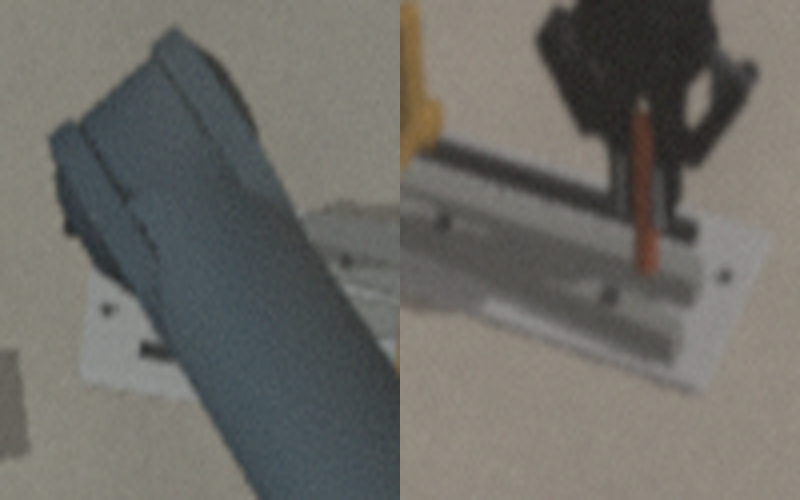

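Here the detector puts the slot entry several mm further in +x than my pose does. I'll rectify the first pictures onto the bar-top plane to check.

Run:
```python
from h import *
# 2 px/mm, gauge x -.135...155, y .055..-.08
xs=np.arange(-.135,.06,.0005); ys=np.arange(.055,-.08,-.0005)
X,Y=np.meshgrid(xs,ys); g=np.load('g.npy');c,s=np.cos(g[2]),np.sin(g[2])
out=[]
for n in("top","scene"):
    P=np.stack([g[0]+c*X-s*Y,g[1]+s*X+c*Y,np.full_like(X,.026)],-1).reshape(-1,3)
    m=proj(n,P).reshape(X.shape+(2,)).astype(np.float32)
    im=cv2.remap(cv2.imread(f'pics/{n}0.png'),m[...,0],m[...,1],cv2.INTER_CUBIC)
    im=cv2.convertScaleAbs(im,alpha=1.5,beta=-60)
    for y in(-.018,0,.025,.05,-.075):
        r=int((.055-y)/.0005); cv2.line(im,(0,r),(12,r),(0,0,255),1)
    for x in(-.13,-.078,0,.05): k=int((x+.135)/.0005); cv2.line(im,(k,0),(k,8),(0,255,0),1)
    out.append(im)
cv2.imwrite('pics/rect.png',cv2.resize(np.vstack(out),None,fx=1.1,fy=1.1))
```

```text
(no output)
```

View pics/rect.png

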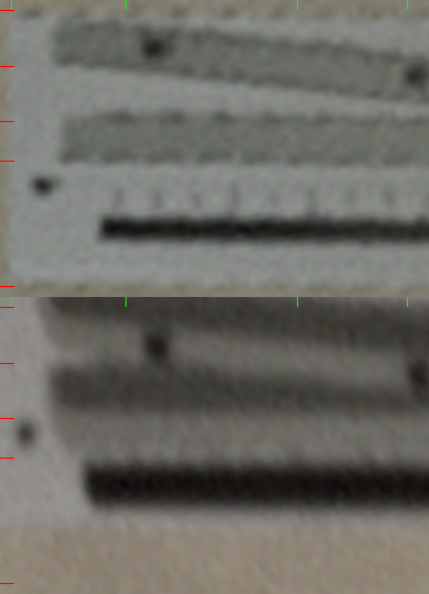

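Both rectified views put the fence's slot face about 3 mm beyond y=0. I'll shift the gauge frame accordingly and lower the rod with force checks.

```bash
cat >> h.py <<'E'
import time
def ff(n=6):
    r=[]
    for _ in range(n): pause(.03); r.append(read_ft_force())
    g=np.load('g.npy');c,s=np.cos(g[2]),np.sin(g[2]); f=np.mean(r,0)
    return np.array([c*f[0]+s*f[1],-s*f[0]+c*f[1],f[2]])  # gauge axes
E
python3 - <<'E'
from h import *
np.set_printoptions(precision=3,suppress=True)
g=np.load('g.npy'); g[:2]=G([0,.0025],0)[:2]; np.save('g.npy',g); print(g)
movel(G([-.078,.0115],.085),speed=.05); f0=ff(); np.save('f0.npy',f0); print(f0,ff()-f0)
for z in np.arange(.08,.0545,-.003):
    movel(G([-.078,.0115],z),speed=.03); f=ff(3)-f0; print(round(z,4),round(read_eef_pos()[2],4),f)
    if f[2]>2 or abs(f[0])>3 or abs(f[1])>3: break
print(read_time_s())
E
```

```text
[ 0.547 -0.116 -1.703]
[ 0.141  0.    -0.206] [-0.059 -0.114 -0.252]
0.08 0.0799 [ 0.366 -0.349  0.181]
0.077 0.077 [ 0.11  -0.242 -0.091]
0.074 0.074 [-0.073  0.076 -0.055]
0.071 0.0709 [0.092 0.05  0.156]
0.068 0.068 [-0.158 -0.49  -0.312]
0.065 0.0649 [-0.061  0.107 -0.117]
0.062 0.0619 [-0.575  0.1    0.106]
0.059 0.0589 [0.21  0.093 0.078]
0.056 0.0579 [ 0.829 -2.237  9.044]
17.0917
```

Contact is at TCP z≈0.058, which matches the foot on the floor, and the arm yields about 4.5 N/mm. Next I find the fence by touch, then slide with force feedback.

Run:
```python
from h import *
np.set_printoptions(precision=2,suppress=True)
f0=np.load('f0.npy'); z=.0578
movel(G([-.078,.0115],z),speed=.02); print(ff()-f0)
y=.0115
while y>.002:
    y-=.0007; movel(G([-.078,y],z),speed=.03); f=ff(3)-f0; 
    if f[1]>1.3: f=ff(5)-f0
    if f[1]>1.2: break
print("fence touch y",y,f)
y-= -.0006
x=-.078
while x<.06:
    dx=.004 if x<-.03 else .002
    x+=dx; movel(G([x,y],z),speed=.03); f=ff(2)-f0
    if abs(f[1])>1 or f[0]<-1 : f=ff(4)-f0
    print(f"{x:.4f} {y:.4f}",f)
    if f[0]<-2: break
    if f[1]>1.2: y+=.0004
    if f[1]<-1.2: y-=.0004
print(read_time_s(),read_eef_pos(),x,y)
np.save('xy.npy',[x,y])
```

```text
[0.   0.1  2.44]
fence touch y 0.0108 [-0.27  1.65  2.16]
-0.0740 0.0114 [-2.33 -0.9   4.19]
18.5417 [ 0.57 -0.04  0.06] -0.074 0.0114
```

Floor friction is confusing the readings, so I'll lift slightly and redo it.

```bash
cat > slide.py <<'E'
from h import *
np.set_printoptions(precision=2,suppress=True)
f0=np.load('f0.npy'); z=.0588
movel(G([-.074,.0115],z),speed=.02); print(ff()-f0)
y=.0115
while y>.0:
    y-=.0008; movel(G([-.074,y],z),speed=.03); f=ff(3)-f0
    if f[1]>1.2: f=ff(5)-f0
    if f[1]>1.2: break
print("fence touch y",y,f)
y+=.0006
x=-.074
while x<.06:
    dx=.004 if x<-.03 else .002
    x+=dx; movel(G([x,y],z),speed=.03); f=ff(2)-f0
    if abs(f[1])>1 or f[0]<-1 : f=ff(4)-f0
    print(f"{x:.4f} {y:.4f}",f)
    if f[0]<-2 or f[2]>3: break
    if f[1]>1.2: y+=.0004
    if f[1]<-1.2: y-=.0004
print(read_time_s(),read_eef_pos(),x,y)
np.save('xy.npy',[x,y])
E
python3 slide.py
```

```text
[-0.01 -0.06 -0.18]
fence touch y 0.005899999999999997 [-0.39  1.8  -1.01]
-0.0700 0.0065 [0.49 1.39 0.09]
-0.0660 0.0069 [-0.19 -0.4  -0.15]
-0.0620 0.0069 [-0.95 -0.13 -0.4 ]
-0.0580 0.0069 [-0.61  0.53 -0.21]
-0.0540 0.0069 [-0.33 -0.44  0.02]
-0.0500 0.0069 [-0.08  0.27 -0.14]
-0.0460 0.0069 [-0.3  -0.16 -0.52]
-0.0420 0.0069 [-0.01  0.34  0.33]
-0.0380 0.0069 [ 0.01  0.06 -0.07]
-0.0340 0.0069 [ 0.16  0.12 -0.25]
-0.0300 0.0069 [-0.41  0.53  0.24]
-0.0280 0.0069 [-0.21  0.33  0.42]
-0.0260 0.0069 [-0.53  0.11 -0.23]
-0.0240 0.0069 [-0.3  -0.14  0.  ]
-0.0220 0.0069 [0.23 0.07 0.4 ]
-0.0200 0.0069 [-0.15 -0.1   0.19]
-0.0180 0.0069 [-0.55 -0.12 -0.01]
-0.0160 0.0069 [-0.04  0.2  -0.22]
-0.0140 0.0069 [-0.04  0.01 -0.5 ]
-0.0120 0.0069 [0.13 0.52 0.1 ]
-0.0100 0.0069 [ 0.19  0.16 -0.25]
-0.0080 0.0069 [ 0.6  -0.11 -0.61]
-0.0060 0.0069 [ 0.61  0.22 -0.02]
-0.0040 0.0069 [-0.44  0.27  0.01]
-0.0020 0.0069 [ 0.2   0.24 -0.2 ]
0.0000 0.0069 [-0.27  0.07 -0.14]
0.0020 0.0069 [ 0.03  0.22 -0.74]
0.0040 0.0069 [ 0.12 -0.6  -0.3 ]
0.0060 0.0069 [-0.21 -0.18 -0.42]
0.0080 0.0069 [-0.5  -0.26  0.14]
0.0100 0.0069 [-0.04 -1.02 -0.14]
0.0120 0.0069 [-0.66 -1.9  -0.  ]
0.0140 0.0065 [-1.18 -2.19  0.07]
0.0160 0.0061 [-1.04 -2.11  0.06]
0.0180 0.0057 [-2.   -1.37 -0.33]
33.9917 [ 0.55 -0.13  0.06] 0.01800000000000005 0.005699999999999997
```

```bash
cat > push.py <<'E'
from h import *
np.set_printoptions(precision=3,suppress=True)
f0=np.load('f0.npy'); x,y=np.load('xy.npy'); z=.0582
movel(G([x,y],z),speed=.02); print(ff(3)-f0)
for i in range(14):
    x+=.0006; movel(G([x,y],z),speed=.01); f=ff(3)-f0
    print(f"{x:.4f} {y:.4f}",f)
    if f[0]<-6.3 or abs(f[1])>5: break
    if f[1]>1.2: y+=.0003
    if f[1]<-1.2: y-=.0003
np.save('xy.npy',[x,y]); pause(.3)
print(ff()-f0,read_eef_pos(),read_tcp_rot(),read_finger_gap(),read_time_s())
E
python3 push.py
```

```text
[-1.362 -2.613  2.957]
0.0186 0.0057 [-2.227 -2.734  3.817]
0.0192 0.0054 [-4.649 -1.637  3.617]
0.0198 0.0051 [-5.199 -0.386  2.762]
0.0204 0.0051 [-5.505 -0.562  2.725]
0.0210 0.0051 [-6.4   -0.317  1.613]
[-6.596 -0.932  2.216] [ 0.55  -0.135  0.058] [0.065 0.998 0.002 0.001] 0.014236898665536183 36.5917
```

Wedged at about 6.5 N. I'll push slightly more to about 8 N (jaw about 24 N), release, and look.

Run:
```python
from h import *
np.set_printoptions(precision=3,suppress=True)
f0=np.load('f0.npy'); x,y=np.load('xy.npy'); z=.0582
for i in range(4):
    x+=.0004; movel(G([x,y],z),speed=.01); f=ff(3)-f0; print(x,f)
    if f[0]<-7.8: break
e=read_eef_pos(); print(e); np.save('e.npy',e); np.save('xy.npy',[x,y])
pause(.3); move_gripper(.032); print(ff(3)-f0)
movel([e[0],e[1],.13],speed=.12); print(read_time_s())
im=snap("scene"); p=proj("scene",[e[0],e[1],.05])[0]; u,v=p.astype(int)
print((u-50,v-40)); cv2.imwrite('pics/wedge.png',cv2.resize(im[v-40:v+35,u-50:u+50],None,fx=6,fy=6,interpolation=cv2.INTER_CUBIC)[:,:,::-1])
print(proj("scene",[[*e[:2],.006],[*e[:2],.096]]),[(r['at'],r['confidence']) for r in tip_of("scene",'marker_tab')])
```

```text
0.02140000000000005 [-6.31  -0.078  2.252]
0.021800000000000052 [-6.583 -0.452  1.774]
0.022200000000000053 [-7.848 -0.482  1.876]
[ 0.55  -0.136  0.058]
[ 0.422 -0.147  0.524]
39.1083
(np.int64(237), np.int64(150))
[[288.493 203.766]
 [286.558 175.289]] [([262.4, 156.7], 0.78)]
```

View pics/wedge.png

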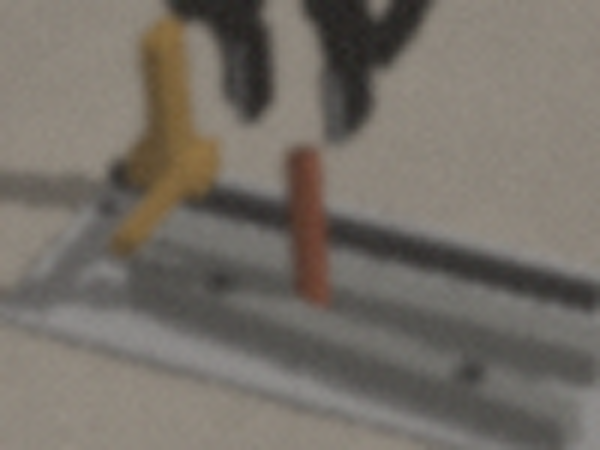

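The rod is upright and wedged after release: foot at crop (315,300), top at (305,150). The marker is still at the narrow end, with its tab top at crop (163,25). Next I move beyond the tab and push the marker back.

```bash
cat > mk.py <<'E'
from h import *
np.set_printoptions(precision=2,suppress=True)
g=np.load('g.npy');c,s=np.cos(g[2]),np.sin(g[2]); inv=lambda P:(np.array(P)[:2]-g[:2])@np.array([[c,-s],[s,c]])
print("rod gauge xy",np.round(inv(np.load('e.npy')),4),"tab",np.round(inv(onz("scene",(263.5,155.5),.096)),4))
e=read_eef_pos(); movel([*e[:2],.15]); move_gripper(0.0)
move_ptp(G([.185,-.05],.15),q(A)); movel(G([.185,-.05],.062),speed=.15)
f0=ff(5); np.save('f1.npy',f0); x=.185
while x>.10:
    x-=.003; movel(G([x,-.05],.062),speed=.05); f=ff(2)-f0
    if f[0]>.7: f=ff(4)-f0
    if f[0]>.7: break
print("contact",x,f,read_time_s(),read_finger_gap()); np.save('mx.npy',x)
E
python3 mk.py
```

```text
rod gauge xy [0.02 0.01] tab [ 0.11 -0.05]
contact 0.09799999999999992 [ 0.34 -0.36  0.97] 50.85 -9.776216203242359e-05
```

Run:
```python
from h import *
im=snap("scene"); p=proj("scene",G([.07,-.03],.05))[0]; u,v=p.astype(int); print(u-45,v-38,read_time_s(),read_eef_pos())
cv2.imwrite('pics/mk.png',cv2.resize(im[v-38:v+38,u-45:u+45],None,fx=7,fy=7,interpolation=cv2.INTER_CUBIC)[:,:,::-1])
for t in('marker_edge','marker_tab'): print([(r['at'],r['confidence']) for r in tip_of("scene",t)])
```

```text
230 139 50.9 [ 0.48457101 -0.20584563  0.06201028]
[([284.3, 193.0], 0.56)]
[([302.3, 201.6], 0.73), ([283.5, 157.0], 0.5), ([285.1, 195.8], 0.38)]
```

View pics/mk.png

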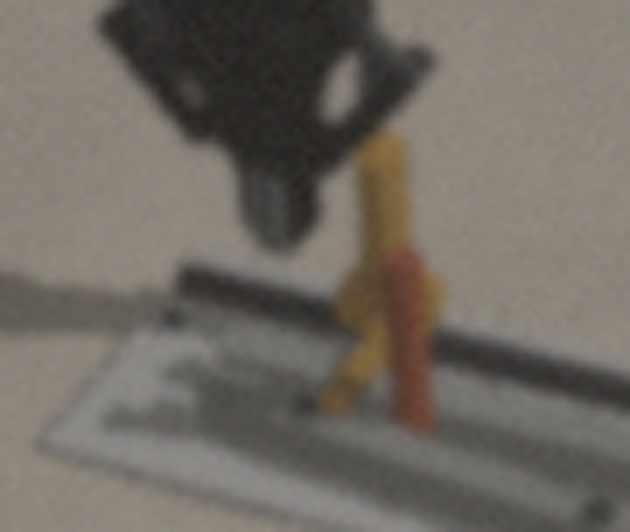

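The marker has been travelling with the gripper: its upper linkage is touching the tab, and the force is low. The arm end is at crop (330,400), with a gap remaining to the rod at (410,420). I'll continue in fine steps.

```bash
cat > mk2.py <<'E'
from h import *
np.set_printoptions(precision=2,suppress=True)
g=np.load('g.npy');c,s=np.cos(g[2]),np.sin(g[2]); inv=lambda P:(np.array(P)[:2]-g[:2])@np.array([[c,-s],[s,c]])
ex=inv(onz("scene",(284.3,193.0),.032)); rx=inv(np.load('e.npy'))[0]+.007
d=ex[0]-rx; print("edge",np.round(ex,4),"rod side",round(rx,4),"gap est",round(d,4))
x=float(np.load('mx.npy')); f0=np.load('f1.npy')
if d>.008: x-=min(d-.007,.02); movel(G([x,-.05],.062),speed=.03); print(x,ff(3)-f0)
for i in range(20):
    x-=.0008; movel(G([x,-.05],.062),speed=.02); f=ff(2)-f0
    if f[0]>1.2: f=ff(3)-f0
    print(f"{x:.4f}",f)
    if f[0]>1.9 or read_time_s()>61.5: break
np.save('mx.npy',x); print(read_time_s())
im=snap("scene"); u,v=proj("scene",G([.04,0],.05))[0].astype(int); print(u-35,v-30)
cv2.imwrite('pics/mk2.png',cv2.resize(im[v-30:v+30,u-35:u+35],None,fx=9,fy=9,interpolation=cv2.INTER_CUBIC)[:,:,::-1])
E
python3 mk2.py
```

```text
edge [ 0.03 -0.  ] rod side 0.0264 gap est 0.0063
0.0972 [ 0.57 -0.49  0.52]
0.0964 [ 0.47 -0.08  0.17]
0.0956 [ 1.32 -0.14  0.5 ]
0.0948 [ 0.87  0.33 -0.03]
0.0940 [ 0.4  -0.29  0.08]
0.0932 [ 0.26  0.14 -0.48]
0.0924 [ 0.69 -0.64 -0.3 ]
0.0916 [0.78 0.11 0.03]
0.0908 [0.29 0.03 0.5 ]
0.0900 [0.47 0.07 0.44]
0.0892 [ 1.11 -0.16  0.17]
0.0884 [ 0.81 -0.09  0.59]
0.0876 [ 1.06 -0.15  0.55]
0.0868 [ 0.53 -0.06  0.23]
0.0860 [ 0.51 -0.01 -0.06]
0.0852 [1.2  0.64 0.23]
0.0844 [ 2.02 -0.16  0.42]
56.6833
246 156
```

View pics/mk2.png

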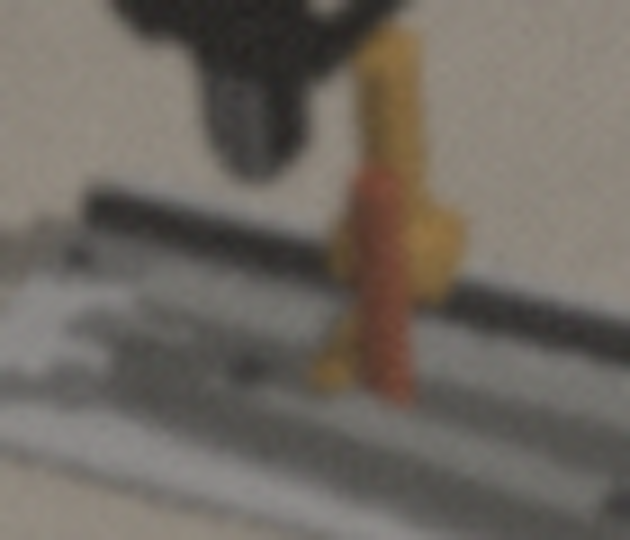

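The arm now lies directly against the rod (arm end at crop (330,375), rod edge at (362,370)), and the force is rising: 0.5, 1.2, 2.0 N. I'll confirm contact with small steps.

Run:
```python
from h import *
np.set_printoptions(precision=2,suppress=True)
x=float(np.load('mx.npy')); f0=np.load('f1.npy')
print(ff(4)-f0)
for i in range(4):
    x-=.0004; movel(G([x,-.05],.062),speed=.01); f=ff(4)-f0; print(f"{x:.4f}",f,read_time_s())
    if f[0]>3.2: break
np.save('mx.npy',x)
```

```text
[ 1.67 -0.04  0.74]
0.0840 [ 3.02 -0.5   0.27] 57.25
0.0836 [ 4.42 -0.06  0.2 ] 57.6333
```

Force now climbs steadily (1.7, 3.0, 4.4 N), so the arm is against the rod. I'll back off and check.

Run:
```python
from h import *
x=float(np.load('mx.npy'))
movel(G([x+.003,-.05],.062),speed=.02); movel(G([x+.05,-.05],.062),speed=.12); movel(G([x+.06,-.05],.15),speed=.15)
im=snap("scene"); u,v=proj("scene",G([.04,0],.05))[0].astype(int)
cv2.imwrite('pics/fin.png',cv2.resize(im[v-30:v+30,u-35:u+35],None,fx=9,fy=9,interpolation=cv2.INTER_CUBIC)[:,:,::-1]); print(read_time_s())
```

```text
59.2667
```

View pics/fin.png

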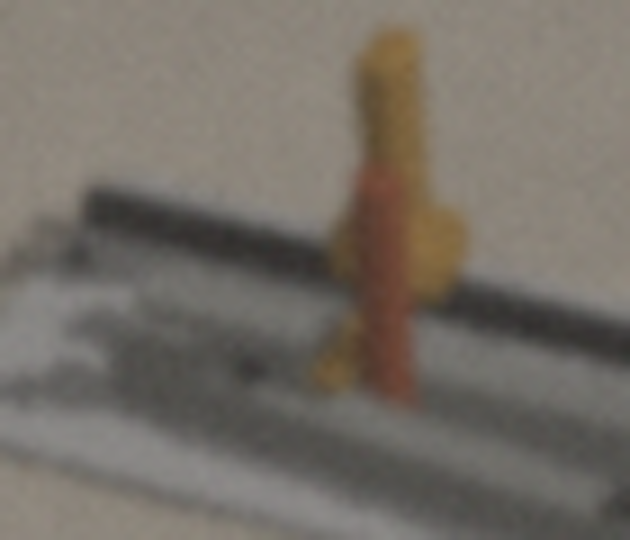

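The rod is upright and in the same place as before (foot at crop (390,395)). The marker's arm is against it, and the gripper is clear.

```bash
python3 -c "
from bench import *
sign_off()"
```

```text
the job is handed in; nothing more can be done
```

The job is handed in: the rod stands wedged in the slot and the marker's arm is up against it. I signed off at about 59 s on the robot's clock, against the limit of 72 s; no verdict was reported.

- **Rod:** I took it from the stand, lowered it onto the slot floor at the wide end, and found the fence by touch. I then slid it along with force feedback and wedged it with about 8 N of forward push. By the stated threefold wedge that is roughly 24 N on the clay, but the contact forces themselves can't be measured here.
- **Marker:** I pushed it back by its tab until the force rose steadily from 1.7 to 3.0 to 4.4 N, which I took as contact with the rod, then withdrew.

**Last checks:** After the gripper was clear, the final picture showed the rod upright and unmoved, with the arm at its side.

**What disagreed or fell short:**
- My first gauge pose was off by about 2.5 mm across the slot. I corrected it from the images and then by touch.
- The first attempt at the fence was spoiled by floor friction, so I lifted the rod slightly and redid it.
- I expected to feel the marker tab when the gripper reached it, but its sliding force stayed near 0.5 N. I only learned from a picture that the marker was moving. The upper part of the gripper had met the tab, not the fingertips.
- The final touch rests on force and one picture from a single camera; I did not measure the remaining gap.

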